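# Fit the clamp handle of the desktop binding machine and lock it

## Robot

A 6-joint arm with a two-finger parallel gripper is mounted at the origin on the work surface. World frame = base frame: x ahead of the robot, y to its left, z up, the work surface at z = 0. Lengths are in m, angles in degrees, forces in N, time in s.
With the tool pointing down it reaches from about 0.35 to 0.875 m from the base axis. Payload 4.2 kg.
Tool frame: the origin (TCP) lies on the mounting face of the last link; the fingertips stand 182 mm ahead of it and the grasp point (between the pads) lies 164 mm ahead of it (r.tcp_to_grasp is the distance from the TCP to the grasp point, in m); z points along the fingers, y is the line along which they close (so a half turn about z gives the same grasp; the last joint's range is limited). The gripper opens to 87 mm and grips with 3 to 60 N. Pads are 19 mm wide; open, the fingers measure 117 mm over their backs; the gripper's body (75 mm by 190 mm) begins 51 mm behind the grasp point.
Start: joints at [-57.834, 22.042, 0.453, 0, -68.411, -14.817], TCP at [0.186, -0.597, 0.405] pointing down, gripper open.
Joint ranges: [-179.83, 179.83], [-69.29, 118.12], [-61.27, 80.66], [-181.25, 117.63], [-171.15, -9.14], [-177.46, 177.46]. Speed limits (degrees/s): [159.86, 159.86, 180, 180, 180, 180].

## Interface

Orientations are given as a 3x3 rotation matrix whose columns are the frame's x, y, z axes.
In Python, from station import sense, eyes, r gives the robot as it stands.
- The arm moves only by the tool jog_arm, never from a script. Its argument "increments" is a list of rows, each a list of 4 numbers: the shift along the tool's x, y, z normalised to -1 to 1, where 1 is 0.02 m, then the turn about the tool's z normalised to -1 to 1, where 1 is 0.08 rad. A call has 1 to 10 rows; each row shifts and turns the commanded pose from where the row before left it, along the tool's axes as they then stand; what a row does not reach is not made up. A row lasts 1/10 s, in which the tool goes at most 50 mm and 8.59 degrees, less where a joint would pass 70% of its speed; a pose out of reach is approached as far as the arm can. A call with a number of a shift or a turn outside -1 to 1 is refused whole. A call with a gripper value outside its range is refused whole. "grip" is the finger opening in mm, from 0 to 87, set as the call begins (left out, the last holds). The fingers move at their own pace and stop on an object; the grip force is fixed at half the most. Time passes only in rows, so rows that do not move let the fingers close. It gives the time, the measured TCP pose, the force, the opening and the grip force at its end, in the units of the state.
- sense(): the state, without advancing time (a new reading comes with each control period).
- eyes.capture(name): name is "scene" or "top" or "wrist"; returns the picture (420x560x3 uint8, blue, green, red); there is no depth.
- eyes.get_calibration(name): a dict with "camera_matrix" (3x3 intrinsics, pixels), "R" (3x3) and "t" (3): a world point X has camera coordinates R X + t; the wrist camera has in their place "T_tool_cam" (4x4, takes a point from camera to tool coordinates, whose origin is the TCP and whose axes are the flange's). Camera axes: x right, y down, z forward; pixel columns grow to the right and rows downward; lengths in m; the calibration is good to about 2 mm. A picture is of the moment at which its call begins: read the wrist's pose just before it. get_calibration takes no time and is no camera call.
- r.finish_job(): hands the job in; it is judged then, once.
Trained networks look in the newest picture that a camera, given by its name, has taken for a name from the list of things; names that differ only in an ending like _2 or _b are one class to them, and where a whole thing is asked for, a point or a joint stands for the part that bears it (a point fixed in the world has none). Each returns a list of dicts, best first, with "conf" (0 to 1); they miss things now and then, are a little off and sometimes report something else, mostly with a low value. They report only what shows in the picture. A call takes as long as a camera call. They do not tell look-alikes from the thing itself.
- eyes.spot_in(camera, name): "centre" ([x, y, z] in m, in world coordinates, good to about 4 mm: the middle of the surface that is visible of it).
- eyes.outline_of(camera, name): "mask" (420x560 bool, what is visible of it).
The state is a dict: "time_s": time; "joints": joint angles; "joint_velocities": joint speeds; "effort": joint torques, N m; "tcp_pos": TCP position; "ee_rot": TCP orientation; "wrist_force": force on the tool from outside, world axes, zero at the start; "moment": the same for the moment, N m; "gripper_width": opening from 0.0 (shut) to 1.0 (fully open); "gripper_force": force on a finger pad.
Only numpy, scipy, OpenCV 4.12 (cv2) and the standard library are available. Lean on these libraries where they do the work, as an engineer would, in place of code of your own. Each camera call takes 0.05 s, during which the arm holds its last target. There are 200 camera calls.

## Task

Someone has parked a roll of tape on the square shaft of the binding machine: take it off and set it down flat on the desk, without dropping it. Then push the loose black bar handle fully home onto the shaft, and only then turn it clockwise (seen facing the sloping panel) until it clicks over into its locked position, and let go. Leave the other things on the desk where they are.

Things in the scene. Friction and masses are not known exactly. Their poses are not given: they have to be found in the camera images.
- machine: Fixed grey wedge, 200 deep (its x) x 250 wide (y) x 127 high. Origin under its centre, z up; the low front edge (35 high, facing its -x, towards the robot) starts a panel sloping up 30 degrees over 160 of depth, then a flat top. Panel normal leans 30 degrees from vertical to its -x. Mid-panel: an aluminium disc (radius 42, 4 thick) with a round boss (radius 18, top 10 above the panel).
- shaft_seat (a point): Centre of the boss's top face, where the square steel shaft begins and on which the fitted hub rests. z points out along the shaft (the panel's normal); x and y are square to the shaft's flats and turn with it. Shaft 16 x 16 mm, 30 long, the last 5 mm tapering to 11 x 11. The square stands turned by up to 45 degrees either way to the panel at the start.
- shaft (a joint): Turn of the shaft, rad, growing clockwise seen facing the panel, between end stops at 0 (start) and 1.2. A sprung detent holds it at 0 and resists turning with 0.25 N m at the start, falling to none at 0.6; past that it pulls the shaft on by itself and holds it locked at 1.2. Let go before 0.6, it springs back.
- roll: Brown tape roll, a ring 60 outer diameter, 27 bore, 19 high, 40 to 85 g. Origin: centre of its lower face, z along its axis. At the start it sits loosely round the shaft, lower face on the boss (10 above the panel), axis along the shaft; 11 mm of shaft stands out above it.
- roll_mid (a point): Middle of the tape roll, 9.5 above its origin along its axis.
- handle: Loose black bar handle, 120 to 260 g, standing upright on the desk: square hub 36 x 36 x 34 high, across its top a bar 100 long (its x), 20 wide (y), 28 high (34 to 62 above the underside). Origin: centre of the hub's underside, z up. In the underside a square bore 17.5 x 17.5, 34 deep, sides parallel to hub and bar; fits the shaft in any quarter turn. Home when the hub rests on the boss.
- star_knob: Bystander, loose: black five-lobed knob, 64 across, 45 high, round. Origin under its centre.
- pen_pot: Bystander, loose: black pen pot, radius 34, wall 95 high, with pens up to 150 high leaning within radius 40. Origin under its centre.
- clip_box: Bystander, loose: clear box of paper clips, 65 (its x) x 55 x 30 high. Origin under its centre.
- stapler: Bystander, loose: blue and black stapler, 135 long (its x), 36 wide, 55 high. Origin under its centre.
- drum: Bystander, loose: black open picture drum, radius 60, 95 high. Origin under its centre.
Not all that is in view belongs to the job. What is meant by the roll is not blue, and is the smaller of those in its own colour.

How it is judged (in metres and radians):
On the way, in this order (a step that is already met when the one before it is completed fails the run):
1. the tape roll is off the shaft, lying flat on the desk and let go (height (world z) of roll_mid below 0.016 m and (angle between roll's own z axis and vertical below 0.12 rad or angle between roll's own z axis and vertical above 3.02 rad) and horizontal distance between roll and shaft_seat above 0.08 m and contact force between the fingers and roll below 0.1 N), for 0.2 s.
2. the handle is fully home on the shaft, before any turning (shaft below 0.3 rad) (distance between handle and shaft_seat below 0.005 m and angle between the z axis of handle and the z axis of shaft_seat, either way round below 0.1 rad and value of joint shaft below 0.3 rad), for 0.2 s.
3. the shaft is turned past the detent with the handle on it (distance between handle and shaft_seat below 0.005 m and angle between the z axis of handle and the z axis of shaft_seat, either way round below 0.1 rad and value of joint shaft above 1 rad), for 0.1 s.
At the end, for the whole second after the job is handed in: Roll flat on the desk (within 7 degrees, middle below 16 mm high), over 80 mm from the shaft seen from above; handle home (hub underside within 5 mm of the boss face centre, axes within 0.1 rad); shaft past 1.0 rad; roll and handle at rest (all of step 3 and height (world z) of roll_mid below 0.016 m and (angle between roll's own z axis and vertical below 0.12 rad or angle between roll's own z axis and vertical above 3.02 rad) and horizontal distance between roll and shaft_seat above 0.08 m and linear speed of each of roll, handle below 0.02 m/s); the robot touches nothing.
It fails at once if a bystander (star knob, pen pot, clip box, stapler, drum) is displaced by more than 20 mm (distance of any of star_knob, pen_pot, clip_box, stapler, drum from where it was at the start of the episode above 0.02 m).
It fails at once if a bystander is tipped by more than 17 degrees (angle between any of star_knob, pen_pot, clip_box, stapler, drum's own z axis and vertical above 0.3 rad).
It fails at once if the roll is dropped (falls faster than 0.9 m/s, some 40 mm) (contact force between the fingers and roll below 0.01 N and linear speed of roll above 0.9 m/s).
It fails at once if the handle is dropped (falls faster than 0.9 m/s, some 40 mm) (contact force between the fingers and handle below 0.01 N and linear speed of handle above 0.9 m/s).
It also fails if it takes over 61 s, if anything falls off the work surface, if the arm or the gripper's body presses on something with over 40 N, if the wrist force passes 120 N, or if a joint passes its speed limit or range.

## Working session

There is one attempt and no reset: what is moved stays moved. The work goes in short steps, Python scripts to look and compute and a tool call to move; the robot and the scene stay as the last step left them, time stands still between calls to the robot, and variables do not carry over. Pictures are saved under pics/ and viewed, at most 10 in all, crops included, and the job is handed in when it is done.

Besides the shell and the picture viewer there is one more tool, called after "Call:" by a JSON object that holds its "op" and its "data". jog_arm: Moves the arm, as the interface text tells. Its arguments: {"type":"object","properties":{"increments":{"type":"array"},"grip":{"type":"number"}},"required":["increments"]}

```bash
mkdir -p pics
cat > h.py <<'E'
import numpy as np,cv2
from station import sense,eyes,r
NAMES=["machine","roll","handle","star_knob","pen_pot","clip_box","stapler","drum"]
def cal(c):
    k=eyes.get_calibration(c);K=np.array(k["camera_matrix"])
    if "R" in k: return K,np.array(k["R"]),np.array(k["t"]).ravel()
    s=sense();T=np.array(k["T_tool_cam"]);R=np.array(s["ee_rot"]);p=np.array(s["tcp_pos"])
    Rw=R@T[:3,:3];tw=R@T[:3,3]+p
    return K,Rw.T,-Rw.T@tw
def proj(X,K,R,t):
    c=np.asarray(X)@R.T+t; u=c@K.T; return u[...,:2]/u[...,2:]
def ray(px,K,R,t):
    d=R.T@np.linalg.solve(K,np.array([px[0],px[1],1.])); return -R.T@t,d/np.linalg.norm(d)
def on_plane(px,cam,p0,n):
    o,d=ray(px,*cam); return o+d*((np.array(p0)-o)@n)/(d@n)
E
python3 - <<'E'
from h import *
a=[eyes.capture(c) for c in ("scene","top")]
cv2.imwrite("pics/a.png",cv2.resize(np.vstack(a),None,fx=.71,fy=.71) if 0 else np.hstack([cv2.resize(x,(400,300)) for x in a]))
cv2.imwrite("pics/scene.png",a[0]);cv2.imwrite("pics/top.png",a[1])
for c in("scene","top"):
    K,R,t=cal(c);print(c,K[0,0],(-R.T@t).round(3),R.round(2).tolist())
    for n in NAMES:
        for d in eyes.spot_in(c,n): print(c,n,round(d["conf"],2),np.round(d["centre"],3),proj(np.array(d["centre"]),K,R,t).round())
s=sense();print(s["ee_rot"],s["tcp_pos"],s["time_s"])
print(r.tcp_to_grasp,eyes.get_calibration("wrist"))
E
```

```text
scene 525.3359982116293 [1.386 0.314 1.27 ] [[-0.32, 0.95, -0.02], [0.76, 0.25, -0.6], [-0.56, -0.2, -0.8]]
scene machine 0.56 [0.788 0.142 0.097] [299. 301.]
scene roll 0.75 [0.7   0.144 0.103] [310. 271.]
scene roll 0.68 [ 0.511 -0.001  0.027] [280. 219.]
scene roll 0.57 [0.508 0.103 0.015] [314. 229.]
scene handle 0.91 [ 0.616 -0.345  0.049] [158. 213.]
scene star_knob 0.83 [ 0.459 -0.329  0.044] [186. 177.]
scene pen_pot 0.59 [ 0.473 -0.138  0.069] [241. 189.]
scene clip_box 0.56 [ 0.611 -0.213  0.013] [201. 230.]
scene stapler 0.8 [0.396 0.025 0.035] [300. 191.]
scene drum 0.94 [0.47  0.426 0.045] [429. 241.]
top 392.11700102908316 [0.515 0.022 0.899] [[0.0, -1.0, -0.01], [-1.0, -0.0, -0.05], [0.05, 0.01, -1.0]]
top machine 0.68 [0.728 0.138 0.098] [229. 132.]
top roll 0.85 [0.687 0.142 0.104] [226. 151.]
top roll 0.59 [ 0.502 -0.006  0.031] [297. 241.]
top roll 0.57 [0.503 0.108 0.019] [246. 240.]
top handle 0.79 [ 0.611 -0.345  0.062] [456. 191.]
top star_knob 0.65 [ 0.45  -0.331  0.045] [448. 266.]
top pen_pot 0.87 [ 0.454 -0.154  0.059] [367. 264.]
top clip_box 0.7 [ 0.618 -
[... 299 characters left out ...]
01  4.69351173e-05]
 [-2.98149082e-01  9.54519316e-01 -1.28980012e-05]
 [-4.09549488e-05 -2.63050535e-05 -9.99999999e-01]] [ 0.18637921 -0.59654063  0.40476706] 0.9
0.1635 {'camera_matrix': array([[289.83737547,   0.        , 277.12548247],
       [  0.        , 289.83737547, 209.786059  ],
       [  0.        ,   0.        ,   1.        ]]), 'T_tool_cam': array([[ 4.15035830e-04, -9.68621666e-01, -2.48539524e-01,
         6.81534613e-02],
       [ 9.99999758e-01,  5.40994257e-04, -4.38493756e-04,
         3.55108108e-04],
       [ 5.59193008e-04, -2.48539282e-01,  9.68621656e-01,
         1.99882858e-02],
       [ 0.00000000e+00,  0.00000000e+00,  0.00000000e+00,
         1.00000000e+00]])}
```

View pics/scene.png

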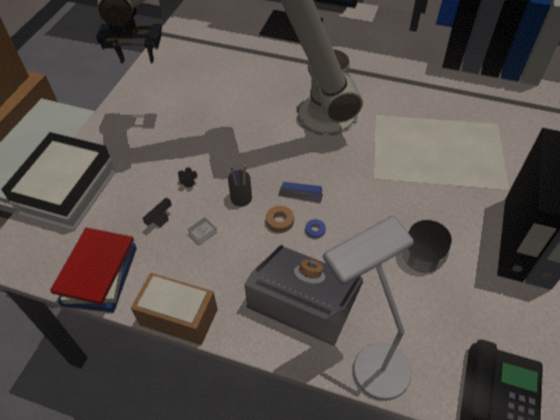

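View pics/top.png

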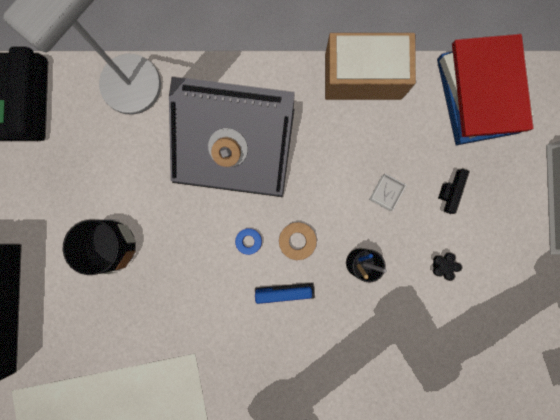

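Roll candidates (top view): brown on shaft (226,151), larger brown lying (297,241), blue (247,240). The smaller brown one on the shaft is the one to take. I'll fly there for a close check.

Call:
{"op": "jog_arm", "data": {"increments": [[0,1,0,0.9],[0,1,0,0.9],[0,1,0,0.9],[0,1,0,0.9],[0,1,0,0.9],[0,1,0,0.9],[-0.64,1,0,0],[-0.64,1,0,0],[-0.64,1,0,0],[-0.64,1,0,0]]}}

```text
time_s: 1.9
tcp_pos: [0.2333, -0.4048, 0.405]
ee_rot: [[-0.992, 0.129, 0.0], [0.129, 0.992, -0.0], [-0.001, -0.0, -1.0]]
wrist_force: [0.7, -0.7, 0.1]
gripper_width: 0.999
gripper_force: 0.0
```

Call:
{"op": "jog_arm", "data": {"increments": [[-0.64,1,0,0],[-0.64,1,0,0],[-0.64,1,0,0],[-0.64,1,0,0],[-0.64,1,0,0],[-0.64,1,0,0],[-0.64,1,0,0],[-0.64,1,0,0],[-0.64,1,0,0],[-0.64,1,0,0]]}}

```text
time_s: 2.9
tcp_pos: [0.386, -0.2229, 0.405]
ee_rot: [[-0.992, 0.129, 0.001], [0.129, 0.992, -0.0], [-0.001, -0.0, -1.0]]
wrist_force: [1.0, -0.1, 0.1]
gripper_width: 1.005
gripper_force: 0.0
```

Call:
{"op": "jog_arm", "data": {"increments": [[-0.64,1,0,0],[-0.64,1,0,0],[-0.64,1,0,0],[-0.64,1,0,0],[-0.64,1,0,0],[-0.64,1,0,0],[-0.64,1,0,0],[-0.64,1,0,0],[-0.64,1,0,0],[-0.64,1,0,0]]}}

```text
time_s: 3.9
tcp_pos: [0.5388, -0.0411, 0.4049]
ee_rot: [[-0.992, 0.129, 0.0], [0.129, 0.992, 0.0], [-0.0, 0.0, -1.0]]
wrist_force: [0.6, 0.4, 0.3]
gripper_width: 0.999
gripper_force: 0.0
```

Call:
{"op": "jog_arm", "data": {"increments": [[-0.64,1,0.1,0],[-0.64,1,0.1,0],[-0.64,1,0.1,0],[-0.64,1,0.1,0],[-0.64,1,0.1,0],[-0.64,1,0.1,0],[-0.64,1,0.2,0],[-0.64,1,0.2,0],[-0.64,1,0.1,0],[-0.64,1,0,0]]}}

```text
time_s: 4.9
tcp_pos: [0.6917, 0.141, 0.3818]
ee_rot: [[-0.992, 0.129, -0.001], [0.129, 0.992, -0.0], [0.001, -0.001, -1.0]]
wrist_force: [-0.2, -0.5, -0.1]
gripper_width: 1.002
gripper_force: 0.0
```

Run:
```python
from h import *
s=sense();print(np.round(s["tcp_pos"],4),np.round(s["ee_rot"],3).tolist(),s["time_s"],s["joints"])
w=eyes.capture("wrist");cam=cal("wrist")
for n in ("roll","machine"):
    for d in eyes.spot_in("wrist",n): print(n,round(d["conf"],2),np.round(d["centre"],4),proj(np.array(d["centre"]),*cam).round())
cv2.imwrite("pics/w1.png",w)
np.savez("w1.npz",w=w,K=cam[0],R=cam[1],t=cam[2])
```

```text
[0.6917 0.141  0.3818] [[-0.992, 0.129, -0.001], [0.129, 0.992, -0.0], [0.001, -0.001, -1.0]] 4.9 [ 2.46057130e+01  3.08531980e+01  1.15445034e+01 -1.09721071e-02
 -7.07689420e+01 -1.22010123e+02]
roll 0.84 [ 0.5077 -0.0077  0.0326] [106.  36.]
roll 0.81 [0.5067 0.1034 0.0187] [216.  25.]
roll 0.64 [0.6804 0.1454 0.1041] [277. 198.]
machine 0.81 [0.6889 0.1422 0.0747] [275. 200.]
```

View pics/w1.png

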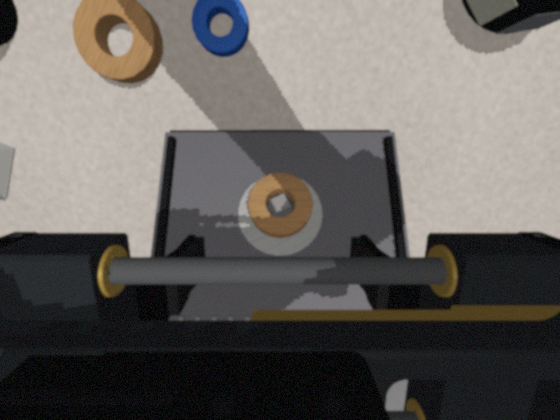

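Wrist view: the small brown roll on the shaft is at (278,203), with the square shaft visible inside. The larger brown roll is at (118,37) and the blue one at (220,25). The panel's front edge corners are near (167,131) and (395,131). Next, a close crop for the check and the shaft angle.

Run:
```python
from h import *
z=np.load("w1.npz");w=z["w"];cam=(z["K"],z["R"],z["t"])
c=w[155:260,225:335];c=cv2.resize(c,None,fx=5,fy=5,interpolation=cv2.INTER_CUBIC)
cv2.imwrite("pics/w1c.png",cv2.convertScaleAbs(c,alpha=1.5,beta=15))
up=np.array([0,0,1.])
# front edge fit: strongest vertical gradient near row 130
g=cv2.cvtColor(w,6).astype(float);gy=cv2.GaussianBlur(g,(5,5),1);gy=np.diff(gy,axis=0)
cols=np.arange(185,380);rows=np.array([120+np.argmin(gy[120:138,c]) for c in cols])+.5
p=np.polyfit(cols,rows,1);print("edge",p,np.std(rows-np.polyval(p,cols)))
A,B=[on_plane((x,np.polyval(p,x)),cam,(0,0,.035),up) for x in(190,375)]
print(A,B,"yaw deg",np.degrees(np.arctan2(-(B-A)[0],(B-A)[1])))
for r_ in (150,170,220):
    gx=np.diff(cv2.GaussianBlur(g,(5,5),1)[r_]);print(r_,[ (i,round(gx[i])) for i in list(range(145,185))+list(range(375,415)) if abs(gx[i])>8])
```

```text
edge [5.10811704e-18 1.29500000e+02] 0.0
[0.60812416 0.05925431 0.035     ] [0.63350005 0.25831586 0.035     ] yaw deg -7.264745212735614
150 [(161, -15), (162, -22), (163, -25), (164, -26), (165, -25), (166, -20), (167, -11), (173, 14), (174, 22), (175, 21), (176, 13), (381, -12), (382, -18), (383, -22), (384, -18), (385, -9), (391, 10), (392, 19), (393, 25), (394, 27), (395, 25), (396, 21), (397, 14)]
170 [(158, -9), (159, -17), (160, -23), (161, -24), (162, -24), (163, -24), (164, -18), (171, 16), (172, 24), (173, 21), (174, 12), (385, -12), (386, -15), (387, -12), (393, 9), (394, 19), (395, 27), (396, 27), (397, 25), (398, 23), (399, 17), (400, 9)]
220 [(152, -10), (153, -21), (154, -31), (155, -31), (156, -25), (157, -19), (158, -13), (166, 11), (167, 17), (168, 14), (390, -11), (391, -14), (392, -13), (393, -8), (400, 10), (401, 18), (402, 23), (403, 30), (404, 33), (405, 27), (406, 15)]
```

View pics/w1c.png

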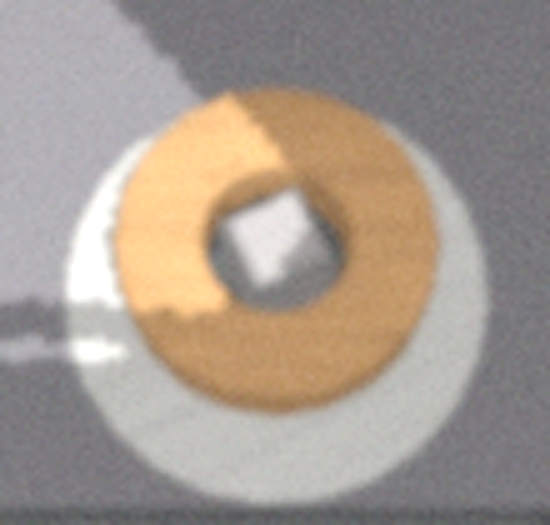

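```bash
cat >> h.py <<'E'
PSI=np.radians(-7.3)
XM=np.array([np.cos(PSI),np.sin(PSI),0]);YM=np.array([-np.sin(PSI),np.cos(PSI),0]);UP=np.array([0,0,1.])
N=-.5*XM+np.sqrt(.75)*UP; S=np.sqrt(.75)*XM+.5*UP   # panel normal, up-slope
def circ(c,r,n=72):
    a=np.linspace(0,2*np.pi,n)[:,None]; return c+r*(np.cos(a)*S+np.sin(a)*YM)
E
python3 - <<'E'
from h import *
z=np.load("w1.npz");w=z["w"];cam=(z["K"],z["R"],z["t"])
print("cam c",-cam[1].T@cam[2], sense()["tcp_pos"])
for c in(277.1,279):
  print(c,on_plane((c,129.5),cam,(0,0,.035),UP))
print(proj(np.array([.6917,.141,.1]),*cam),proj(np.array([.6917,.141,.22]),*cam))
# disc mask: bright grey pixels (low saturation) -> fit seat by matching disc ellipse outer contour
hsv=cv2.cvtColor(w,40);m=((hsv[...,1]<60)&(hsv[...,2]>125)).astype(np.uint8);m[:, :225]=0;m[:,335:]=0;m[:160]=0;m[258:]=0
roll=((hsv[...,1]>90)).astype(np.uint8);roll[:,:225]=0;roll[:,335:]=0;roll[:160]=0;roll[258:]=0
ys,xs=np.nonzero(roll);print("roll bbox",xs.min(),xs.max(),ys.min(),ys.max())
v=w.copy();seat=np.array([.6947,.1455,.0899])
print("disc cols",[ (r_,np.nonzero(m[r_])[0][[0,-1]]) for r_ in range(205,250,8) if m[r_].any()])
P=proj(circ(seat-6*.001*N,.042),*cam);print("disc model bbox",P.min(0),P.max(0))
P=np.vstack([proj(circ(seat+.019*N,.030),*cam),proj(circ(seat,.030),*cam)]);print("roll model bbox",P.min(0),P.max(0))
E
```

```text
cam c [0.625799   0.15226929 0.361179  ] [0.69163146 0.14126074 0.38141247]
277.1 [0.62007137 0.15297438 0.035     ]
279 [0.62033198 0.15501879 0.035     ]
[274.06397606 209.16204381] [271.74682315 265.34407643]
roll bbox 248 311 173 236
disc cols [(205, array([239, 282])), (213, array([238, 248]))]
disc model bbox [236.53184957 171.14356338] [321.76911845 253.39292719]
roll model bbox [246.12022978 172.45219435] [312.5704152  239.76933286]
```

Run:
```python
from h import *
for i in range(3):
    print(eyes.get_calibration("wrist")["T_tool_cam"][:3,3],sense()["tcp_pos"],np.array(sense()["ee_rot"]).round(4).tolist())
z=np.load("w1.npz");print((-z["R"].T@z["t"]))
print(z["R"].T.round(4))
```

```text
[6.82443591e-02 5.99686935e-05 1.99891696e-02] [0.69163146 0.14126074 0.38141247] [[-0.9918, 0.1277, -0.0013], [0.1277, 0.9918, -0.0004], [0.0013, -0.0006, -1.0]]
[6.82443591e-02 5.99686935e-05 1.99891696e-02] [0.69163146 0.14126074 0.38141247] [[-0.9918, 0.1277, -0.0013], [0.1277, 0.9918, -0.0004], [0.0013, -0.0006, -1.0]]
[6.82443591e-02 5.99686935e-05 1.99891696e-02] [0.69163146 0.14126074 0.38141247] [[-0.9918, 0.1277, -0.0013], [0.1277, 0.9918, -0.0004], [0.0013, -0.0006, -1.0]]
[0.625799   0.15226929 0.361179  ]
[[ 0.1265  0.9605  0.2479]
 [ 0.992  -0.1224 -0.0316]
 [ 0.      0.2499 -0.9683]]
```

Call:
{"op": "jog_arm", "data": {"increments": [[0.11,0.13,1,0],[0,0,1,0],[0,0,1,0],[0,0,1,0],[0,0,1,0],[0,0,0.5,0]]}}

```text
time_s: 5.65
tcp_pos: [0.6883, 0.1421, 0.2708]
ee_rot: [[-0.992, 0.13, -0.003], [0.13, 0.992, -0.001], [0.003, -0.001, -1.0]]
wrist_force: [0.6, -0.2, -0.1]
gripper_width: 1.0
gripper_force: 0.0
```

Call:
{"op": "jog_arm", "data": {"increments": [[0,0,0,0],[0,0,0,0],[0,0,0,0],[0,0,0,0]], "grip": 50}}

```text
time_s: 6.05
tcp_pos: [0.6894, 0.1428, 0.2741]
ee_rot: [[-0.992, 0.129, 0.002], [0.129, 0.992, 0.001], [-0.002, 0.001, -1.0]]
wrist_force: [-0.4, 0.2, -0.8]
gripper_width: 0.718
gripper_force: 0.0
```

Call:
{"op": "jog_arm", "data": {"increments": [[0,0,0,0],[0,0,0,0],[0,0,0,0]]}}

```text
time_s: 6.35
tcp_pos: [0.6893, 0.1429, 0.2739]
ee_rot: [[-0.992, 0.129, 0.002], [0.129, 0.992, 0.0], [-0.002, 0.001, -1.0]]
wrist_force: [-1.4, 0.4, 4.4]
gripper_width: 0.683
gripper_force: 30.0
```

Call:
{"op": "jog_arm", "data": {"increments": [[0.15,0,-0.26,0],[0.25,0,-0.43,0],[0.3,0,-0.52,0],[0.3,0,-0.52,0],[0,0,0,0]]}}

```text
time_s: 6.85
tcp_pos: [0.6683, 0.1456, 0.3094]
ee_rot: [[-0.992, 0.128, 0.001], [0.128, 0.992, 0.001], [-0.001, 0.001, -1.0]]
wrist_force: [0.2, 0.6, -0.2]
gripper_width: 0.687
gripper_force: 30.0
```

Call:
{"op": "jog_arm", "data": {"increments": [[-0.13,-0.97,0,0],[-0.13,-0.97,0,0],[-0.13,-0.97,0,0],[-0.13,-0.97,0,0],[-0.13,-0.97,0,0],[-0.13,-0.97,0,0],[-0.13,-0.97,0,0],[-0.13,-0.97,0,0],[-0.13,-0.97,0,0],[-0.13,-0.97,0,0]]}}

```text
time_s: 7.85
tcp_pos: [0.6701, -0.052, 0.3074]
ee_rot: [[-0.992, 0.129, 0.0], [0.129, 0.992, 0.0], [-0.0, 0.0, -1.0]]
wrist_force: [0.0, 0.5, -0.8]
gripper_width: 0.686
gripper_force: 30.0
```

Call:
{"op": "jog_arm", "data": {"increments": [[-0.13,-0.97,0,0],[-0.13,-0.97,0,0],[0,0,1,0],[0,0,1,0],[0,0,1,0],[0,0,1,0],[0,0,0.7,0],[0,0,0.3,0],[0,0,0.3,0]]}}

```text
time_s: 8.75
tcp_pos: [0.6706, -0.0898, 0.2013]
ee_rot: [[-0.992, 0.129, 0.001], [0.129, 0.992, -0.0], [-0.001, -0.0, -1.0]]
wrist_force: [0.3, 0.3, -0.7]
gripper_width: 0.69
gripper_force: 30.0
```

Run:
```python
from h import *
w=eyes.capture("wrist");t=eyes.capture("top")
s=sense();print(s["tcp_pos"],s["wrist_force"])
for n in ("roll",):
    for d in eyes.spot_in("top",n): print(n,round(d["conf"],2),np.round(d["centre"],4))
cv2.imwrite("pics/w2.png",cv2.resize(w,None,fx=.9,fy=.9))
```

```text
[ 0.67029573 -0.08962354  0.20106128] [-0.2484989   0.09006389 -0.69462299]
roll 0.85 [ 0.5086 -0.0229  0.028 ]
```

View pics/w2.png

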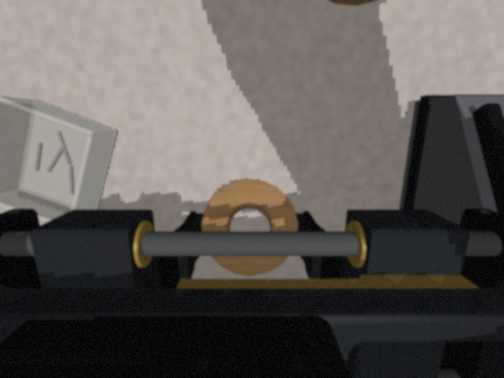

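The roll sits between the fingers at (250,227), still tilted, just above the desk. The clip box at (60,160) and the machine at (460,150) are clear. Pressing down gently.

Call:
{"op": "jog_arm", "data": {"increments": [[0,0,0.2,0],[0,0,0.2,0],[0,0,0.15,0],[0,0,0.15,0]]}}

```text
time_s: 9.3
tcp_pos: [0.6741, -0.0897, 0.1927]
ee_rot: [[-0.992, 0.126, 0.016], [0.126, 0.992, -0.002], [-0.016, 0.0, -1.0]]
wrist_force: [5.6, -2.7, 10.3]
gripper_width: 0.685
gripper_force: 30.0
```

Call:
{"op": "jog_arm", "data": {"increments": [[0,0,0.15,0],[0,0,0.1,0],[0,0,0,0]]}}

```text
time_s: 9.6
tcp_pos: [0.6735, -0.0894, 0.1867]
ee_rot: [[-0.992, 0.127, 0.013], [0.127, 0.992, -0.001], [-0.013, 0.001, -1.0]]
wrist_force: [4.6, -0.6, 6.9]
gripper_width: 0.692
gripper_force: 30.0
```

Call:
{"op": "jog_arm", "data": {"increments": [[0,0,0.1,0],[0,0,0.1,0],[0,0,0,0]]}}

```text
time_s: 9.9
tcp_pos: [0.6738, -0.0894, 0.1855]
ee_rot: [[-0.992, 0.126, 0.014], [0.126, 0.992, -0.001], [-0.014, 0.0, -1.0]]
wrist_force: [-0.2, 0.2, 17.0]
gripper_width: 0.687
gripper_force: 30.0
```

Call:
{"op": "jog_arm", "data": {"increments": [[0,0,-0.2,0],[0,0,0,0],[0,0,0,0],[0,0,0,0],[0,0,0,0]], "grip": 80}}

```text
time_s: 10.4
tcp_pos: [0.6703, -0.0902, 0.1827]
ee_rot: [[-0.992, 0.129, -0.0], [0.129, 0.992, -0.001], [0.0, -0.001, -1.0]]
wrist_force: [-0.8, -3.4, 5.3]
gripper_width: 0.911
gripper_force: 2.7
```

Call:
{"op": "jog_arm", "data": {"increments": [[0,0,-0.5,0],[0,0,-1,0],[0,0,-1,0],[0,0,-1,0],[0,0,-1,0],[0,0,-1,0],[0,0,-1,0],[0,0,-1,0],[0,0,-1,0],[0,0,-1,0]]}}

```text
time_s: 11.4
tcp_pos: [0.67, -0.0892, 0.3726]
ee_rot: [[-0.992, 0.129, -0.001], [0.129, 0.992, 0.001], [0.002, 0.0, -1.0]]
wrist_force: [0.1, 0.3, -0.1]
gripper_width: 0.918
gripper_force: 0.0
```

Run:
```python
from h import *
for i in range(2):
  w=eyes.capture("wrist");cam=cal("wrist")
s=sense();print(s["tcp_pos"],s["time_s"])
for c in("wrist","top"):
  if c=="top":eyes.capture("top");cam=cal("top")
  for n in ("roll",):
    for d in eyes.outline_of(c,n):
        m=np.array(d["mask"]);ys,xs=np.nonzero(m)
        e=cv2.fitEllipse(max(cv2.findContours(m.astype(np.uint8),0,1)[0],key=len))
        print(c,n,round(d["conf"],2),e,on_plane(e[0],cam,(0,0,.019),UP).round(3))
cv2.imwrite("pics/w3.png",w)
```

```text
[ 0.67064679 -0.0893688   0.37553057] 11.5
wrist roll 0.92 ((277.7464599609375, 192.1766815185547), (48.988800048828125, 49.87962341308594), 168.86537170410156) [ 0.669 -0.088  0.019]
wrist roll 0.84 ((336.00146484375, 30.572893142700195), (73.59986114501953, 89.00922393798828), 74.71464538574219) [ 0.509 -0.007  0.019]
wrist roll 0.74 ((438.24005126953125, 18.857995986938477), (44.00312805175781, 69.24386596679688), 79.74005889892578) [0.512 0.097 0.019]
top roll 0.73 ((333.2319030761719, 167.09373474121094), (23.761512756347656, 28.11989974975586), 95.68624114990234) [ 0.669 -0.088  0.019]
top roll 0.59 ((304.1481018066406, 239.34805297851562), (22.364437103271484, 37.02412414550781), 167.4251251220703) [ 0.506 -0.022  0.019]
```

Roll is flat at (0.669,-0.088). Now a close look at the bare shaft.

Call:
{"op": "jog_arm", "data": {"increments": [[0,0.98,0,0],[0,0.98,0,0],[0,0.98,0,0],[0,0.98,0,0],[0,0.98,0,0],[0,0.98,0,0],[0,0.98,0.3,0],[0,0.98,0.3,0],[0,0.98,0.4,0],[0,0.98,0.4,0]], "grip": 87}}

```text
time_s: 12.65
tcp_pos: [0.6956, 0.1064, 0.3433]
ee_rot: [[-0.992, 0.129, -0.001], [0.129, 0.992, -0.0], [0.001, -0.0, -1.0]]
wrist_force: [-0.4, 0.6, 0.6]
gripper_width: 1.001
gripper_force: 0.0
```

Call:
{"op": "jog_arm", "data": {"increments": [[0,0.98,0.4,0],[0,0.98,0.4,0],[0,0,0,0],[0,0,0,0]]}}

```text
time_s: 13.05
tcp_pos: [0.7006, 0.1445, 0.3277]
ee_rot: [[-0.992, 0.128, -0.001], [0.128, 0.992, -0.001], [0.001, -0.001, -1.0]]
wrist_force: [-0.5, -0.2, 0.1]
gripper_width: 1.0
gripper_force: 0.0
```

Run:
```python
from h import *
w=eyes.capture("wrist");cam=cal("wrist")
s=sense();print(s["tcp_pos"],s["time_s"],-cam[1].T@cam[2])
np.savez("w3.npz",w=w,K=cam[0],R=cam[1],t=cam[2])
seat=np.array([.6946,.1444,.0899])
u=proj(seat+.015*N,*cam).round().astype(int);print(u)
x0,y0=u-[50,45]
c=cv2.resize(w[y0:y0+90,x0:x0+100],None,fx=6,fy=6,interpolation=cv2.INTER_CUBIC)
print("crop origin",x0,y0)
cv2.imwrite("pics/w3c.png",cv2.convertScaleAbs(c,alpha=1.3,beta=5))
```

```text
[0.70067478 0.14383911 0.3282997 ] 13.1 [0.63300548 0.15267225 0.308308  ]
[277 212]
crop origin 227 167
```

View pics/w3c.png

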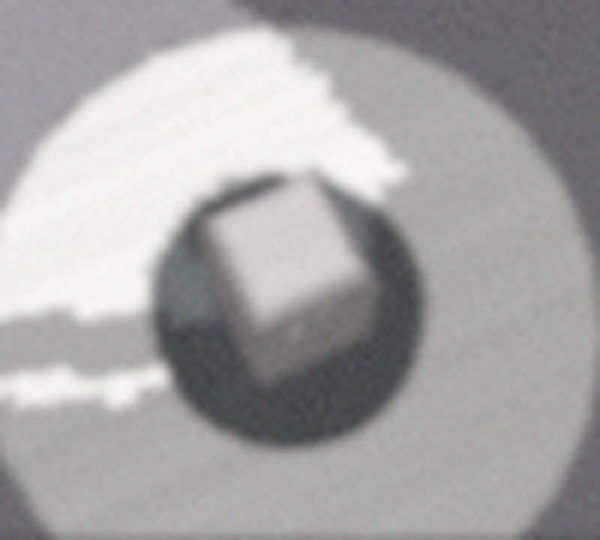

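The bare square shaft shows with tip corners at about (208,215), (305,178), (362,265) and (262,325) in the crop. The boss is centred at about (289,310). Solving for seat and shaft angle.

Run:
```python
from h import *
z=np.load("w3.npz");cam=(z["K"],z["R"],z["t"])
f=lambda p:(p[0]/6+227-.42,p[1]/6+167-.42)
seat=np.array([.6946,.1444,.0899])
b=on_plane(f((289,310)),cam,seat,N);print("boss",b)
t0=seat+.03*N
C=np.array([on_plane(f(p),cam,t0,N) for p in((208,215),(305,178),(362,265),(262,325))])
print("tip centre",C.mean(0),"-> seat",C.mean(0)-.03*N)
for i in range(4):
    e=C[(i+1)%4]-C[i];print(np.linalg.norm(e),np.degrees(np.arctan2(e@S,e@YM)))  # angle in panel from YM toward S(up-slope)
eyes.capture("top");eyes.capture("scene")
for c in("top","scene"):
  cam=cal(c)
  for d in eyes.outline_of(c,"handle")[:1]:
    m=np.array(d["mask"]).astype(np.uint8);q=cv2.minAreaRect(np.argwhere(m)[:,::-1].astype(np.float32));print(c,q,m.sum())
  K,R,t=cam
```

```text
boss [0.69506212 0.14260429 0.09029638]
tip centre [0.68001873 0.14425974 0.11620104] -> seat [0.69489715 0.14235377 0.09022028]
0.011954474641220986 -21.801970007834413
0.012233054079593377 58.140525001312675
0.013288232148819112 148.3002937301631
0.01436406157771795 -115.79546978548905
top ((452.12200927734375, 188.68634033203125), (22.67877960205078, 47.16979217529297), 21.250505447387695) 766
scene ((160.21176147460938, 214.7470703125), (19.632205963134766, 34.058082580566406), 49.398704528808594) 464
```

Call:
{"op": "jog_arm", "data": {"increments": [[0.04,-0.99,-0.3,0],[0.04,-0.99,-0.3,0],[0.04,-0.99,-0.3,0],[0.04,-0.99,-0.3,0],[0.04,-0.99,-0.3,0],[0.04,-0.99,-0.3,0],[0.04,-0.99,-0.3,0],[0.04,-0.99,-0.2,0],[0.04,-0.99,0,0],[0.04,-0.99,0,0]]}}

```text
time_s: 14.3
tcp_pos: [0.6667, -0.0532, 0.3742]
ee_rot: [[-0.992, 0.129, -0.0], [0.129, 0.992, 0.0], [0.0, 0.0, -1.0]]
wrist_force: [-0.2, -0.8, 0.4]
gripper_width: 0.999
gripper_force: 0.0
```

Call:
{"op": "jog_arm", "data": {"increments": [[0.04,-0.99,0,0],[0.04,-0.99,0,0],[0.04,-0.99,0,0],[0.04,-0.99,0,0],[0.04,-0.99,0,0],[0.04,-0.99,0,0],[0.04,-0.99,0,0],[0.04,-0.99,0,0],[0.04,-0.99,0,0],[0.04,-0.99,0,0]]}}

```text
time_s: 15.3
tcp_pos: [0.6333, -0.2486, 0.3743]
ee_rot: [[-0.992, 0.129, -0.0], [0.129, 0.992, -0.0], [-0.0, -0.0, -1.0]]
wrist_force: [-0.4, -0.4, -0.8]
gripper_width: 1.001
gripper_force: 0.0
```

Call:
{"op": "jog_arm", "data": {"increments": [[0.04,-0.99,0.4,0],[0.04,-0.99,0.4,0],[0.04,-0.99,0.5,0],[0.04,-0.99,0.6,0],[0.04,-0.99,0.6,0],[0,0,0,0.95],[0,0,0,0.95],[0,0,0,0],[0,0,0,0]]}}

```text
time_s: 16.2
tcp_pos: [0.6168, -0.3451, 0.3236]
ee_rot: [[-0.961, 0.276, -0.001], [0.276, 0.961, 0.0], [0.001, 0.0, -1.0]]
wrist_force: [0.2, -0.0, -1.0]
gripper_width: 1.002
gripper_force: 0.0
```

Run:
```python
from h import *
w=eyes.capture("wrist");cam=cal("wrist")
s=sense();print(s["tcp_pos"],np.round(s["ee_rot"],3).tolist(),s["time_s"])
np.savez("w4.npz",w=w,K=cam[0],R=cam[1],t=cam[2])
for d in eyes.outline_of("wrist","handle")[:2]:
    m=np.array(d["mask"]).astype(np.uint8);q=cv2.minAreaRect(np.argwhere(m)[:,::-1].astype(np.float32));print(d["conf"],q,m.sum())
c=w[100:320,150:410];cv2.imwrite("pics/w4.png",cv2.convertScaleAbs(cv2.resize(c,None,fx=2.5,fy=2.5,interpolation=cv2.INTER_CUBIC),alpha=2.5,beta=20))
```

```text
[ 0.61691538 -0.34489355  0.32391141] [[-0.961, 0.276, -0.0], [0.276, 0.961, 0.0], [0.0, -0.0, -1.0]] 16.25
0.88 ((270.5, 204.0), (104.0, 39.0), 90.0) 3076
```

View pics/w4.png

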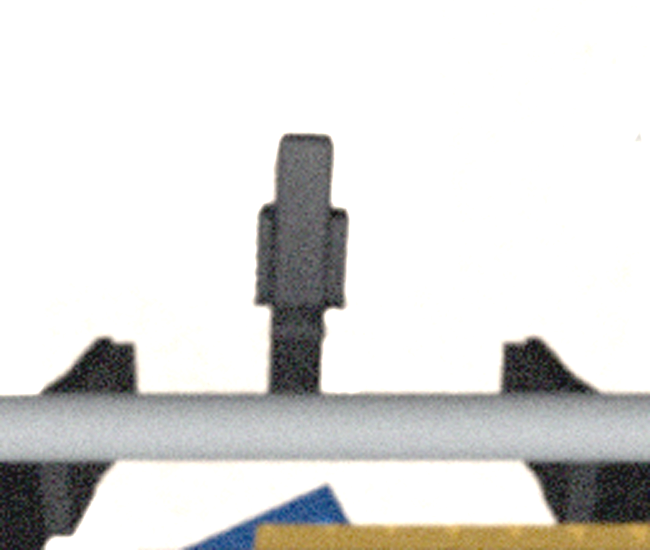

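The handle is upright, the bar runs from (304,134) to (295,390) in the crop, and the hub is centred near (302,255). It is about 2° off the tool and a few mm from the axis. Descending to grip the bar.

Call:
{"op": "jog_arm", "data": {"increments": [[0.33,-0.28,1,0.44],[0,0,1,0],[0,0,1,0],[0,0,1,0],[0,0,0.85,0],[0,0,0,0]]}}

```text
time_s: 16.9
tcp_pos: [0.6082, -0.3476, 0.2243]
ee_rot: [[-0.951, 0.311, -0.005], [0.311, 0.951, 0.002], [0.006, 0.001, -1.0]]
wrist_force: [0.1, -0.4, -0.0]
gripper_width: 0.998
gripper_force: 0.0
```

Call:
{"op": "jog_arm", "data": {"increments": [[0,0,0,0],[0,0,0,0],[0,0,0,0],[0,0,0,0],[0,0,0,0],[0,0,0,0],[0,0,0,0],[0,0,0,0],[0,0,0,0],[0,0,0,0]], "grip": 10}}

```text
time_s: 17.9
tcp_pos: [0.609, -0.3482, 0.2273]
ee_rot: [[-0.95, 0.311, -0.0], [0.311, 0.95, -0.0], [0.0, -0.0, -1.0]]
wrist_force: [-0.2, -0.8, 0.1]
gripper_width: 0.228
gripper_force: 29.9
```

Call:
{"op": "jog_arm", "data": {"increments": [[0,0,0.15,0],[0.2,0,-0.02,0],[0.2,0,-0.04,0],[0,0,0,0]]}}

```text
time_s: 18.3
tcp_pos: [0.6017, -0.3458, 0.2269]
ee_rot: [[-0.95, 0.311, 0.003], [0.311, 0.95, -0.001], [-0.003, -0.0, -1.0]]
wrist_force: [1.1, -1.5, 5.5]
gripper_width: 0.225
gripper_force: 30.0
```

Call:
{"op": "jog_arm", "data": {"increments": [[0.2,0,0.1,0],[0.2,0,0.05,0],[0.2,0,0.05,0],[0.2,0,0,0],[0.2,0,0,0],[0,0,0,0]]}}

```text
time_s: 18.9
tcp_pos: [0.5855, -0.3405, 0.2269]
ee_rot: [[-0.951, 0.309, 0.013], [0.309, 0.951, -0.007], [-0.015, -0.002, -1.0]]
wrist_force: [4.5, -1.3, 12.4]
gripper_width: 0.227
gripper_force: 30.0
```

Run:
```python
from h import *
w=eyes.capture("wrist");a=eyes.capture("scene");t=eyes.capture("top")
cam=cal("scene");u=proj(np.array([.585,-.34,.04]),*cam).astype(int);cam=cal("top");v=proj(np.array([.585,-.34,.04]),*cam).astype(int)
f=lambda i,u,s:cv2.resize(i[u[1]-s:u[1]+s,u[0]-s:u[0]+s],(390,390),interpolation=cv2.INTER_CUBIC)
cv2.imwrite("pics/w5.png",cv2.convertScaleAbs(np.hstack([f(w,(275,200),90),f(a,u,45)]),alpha=2.2,beta=15))
print(sense()["wrist_force"],sense()["tcp_pos"])
```

```text
[ 4.21840556 -0.47397104 13.13904849] [ 0.58562359 -0.34047024  0.22689993]
```

View pics/w5.png

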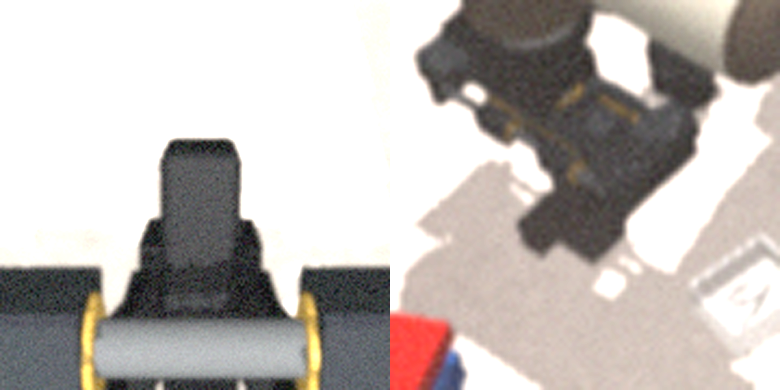

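Call:
{"op": "jog_arm", "data": {"increments": [[0,0,-0.5,0],[0,0,-1,0],[0,0,-1,-1],[0,0,-1,-1],[0,0,-1,-1],[0,0,-1,-1],[0,0,-1,-1],[0,0,-1,-1],[0,0,-1,-1],[0,0,0,-0.7]]}}

```text
time_s: 20.05
tcp_pos: [0.5821, -0.3393, 0.3928]
ee_rot: [[-0.955, -0.298, 0.0], [-0.298, 0.955, 0.0], [-0.0, 0.0, -1.0]]
wrist_force: [0.1, 0.4, -2.2]
gripper_width: 0.234
gripper_force: 30.0
```

Run:
```python
from h import *
w=eyes.capture("wrist");s=sense();print(s["tcp_pos"],np.round(s["ee_rot"],3).tolist(),s["wrist_force"],s["time_s"])
cv2.imwrite("pics/w6full.png",w)
# shaft angle refine
from scipy.optimize import minimize
z=np.load("w3.npz");cam=(z["K"],z["R"],z["t"]);g=cv2.GaussianBlur(cv2.cvtColor(z["w"],6),(0,0),.7).astype(float)
seat=np.array([.695,.1425,.0902])
def samp(p): return cv2.remap(g,p[:,0].astype(np.float32)[None],p[:,1].astype(np.float32)[None],1)[0]
def cost(q,s=None):
    th,a,b,h=q;e1=np.cos(th)*YM+np.sin(th)*S;e2=-np.sin(th)*YM+np.cos(th)*S
    c=seat+.03*N+a*S+b*YM;k=np.linspace(-.8,.8,15)
    tot=0
    for i,(n_,m_) in enumerate(((e1,e2),(e2,-e1),(-e1,-e2),(-e2,e1))):
        l=lambda d:samp(proj(c+h*(d*n_+k[:,None]*m_),*cam)).mean()
        tot+=l(.72)-l(1.28)
    return -tot
best=min(((cost((np.radians(t),a,b,.0058)),t,a,b) for t in range(-60,30,2) for a in np.arange(-4,5,1)*1e-3 for b in np.arange(-4,5,1)*1e-3))
print(best);r_=minimize(cost,[np.radians(best[1]),best[2],best[3],.0058],method="Nelder-Mead",options=dict(initial_simplex=np.array([[np.radians(best[1]),best[2],best[3],.0058]]*5)+np.vstack([np.zeros(4),np.diag([.08,.001,.001,.0007])])))
print(np.degrees(r_.x[0]),r_.x[1:],r_.fun)
```

```text
[ 0.58184534 -0.33905976  0.39103672] [[-0.954, -0.298, -0.002], [-0.298, 0.954, 0.002], [0.002, 0.003, -1.0]] [-0.21897155  0.77603607 -2.43285172] 20.1
(np.float64(-211.66503906250003), -26, np.float64(0.0), np.float64(0.0))
-26.219732329686128 [ 5.76051429e-04 -4.57600512e-05  6.41906911e-03] -240.53567708333335
```

Call:
{"op": "jog_arm", "data": {"increments": [[-0.46,0.5,0,0],[-0.46,1,0,0],[-0.46,1,0,0],[-0.46,1,0,0],[-0.46,1,0,0],[-0.46,1,0,0],[-0.46,1,0,0],[-0.46,1,0,0],[-0.46,1,0,0],[-0.46,1,0,0]]}}

```text
time_s: 21.1
tcp_pos: [0.6138, -0.1289, 0.3894]
ee_rot: [[-0.956, -0.294, -0.005], [-0.294, 0.956, 0.001], [0.005, 0.002, -1.0]]
wrist_force: [-0.5, 0.1, -2.5]
gripper_width: 0.226
gripper_force: 30.0
```

Call:
{"op": "jog_arm", "data": {"increments": [[-0.47,1,0,0],[-0.47,1,0,0],[-0.47,1,0,0],[-0.47,1,0,0],[-0.47,1,0,0],[-0.47,1,0,0],[-0.47,1,0,0],[-0.47,1,0,0],[-0.47,1,0,0],[-0.47,1,0,0]]}}

```text
time_s: 22.1
tcp_pos: [0.6443, 0.0898, 0.3893]
ee_rot: [[-0.956, -0.294, -0.005], [-0.294, 0.956, -0.001], [0.005, 0.001, -1.0]]
wrist_force: [0.5, -0.4, -2.0]
gripper_width: 0.223
gripper_force: 30.0
```

Call:
{"op": "jog_arm", "data": {"increments": [[-0.47,1,0,0],[-0.47,1,0,0],[0,0.2,0,0.33],[0,0,0,0],[0,0,0,0]]}}

```text
time_s: 22.6
tcp_pos: [0.6499, 0.1361, 0.3911]
ee_rot: [[-0.963, -0.27, -0.001], [-0.27, 0.963, -0.0], [0.001, -0.0, -1.0]]
wrist_force: [-0.3, 0.0, -2.6]
gripper_width: 0.227
gripper_force: 30.0
```

```bash
cat >> h.py <<'E'
def hpose(s,alpha,c,zh=.0535,zt=.1735):
    R=np.array(s["ee_rot"]);p=np.array(s["tcp_pos"]);a=np.radians(alpha)
    X,Y=R[:,0],R[:,1];xh=np.cos(a)*X-np.sin(a)*UP;z_=np.sin(a)*X+np.cos(a)*UP
    G=p-zt*UP          # contact centre
    O=G-c*xh-zh*z_
    return O,xh,Y,z_
E
python3 - <<'E'
from h import *
w=eyes.capture("wrist");s=sense();print(s["tcp_pos"],np.round(s["ee_rot"],3).tolist(),s["wrist_force"],s["time_s"])
sc=eyes.capture("scene");tp=eyes.capture("top");cams=dict(scene=cal("scene"),top=cal("top"))
seat=np.array([.6955,.1424,.0905])
def box(O,x,y,z,ax,ay,z0,z1): return np.array([O+i*ax*x+j*ay*y+k*z for k in(z0,z1) for i,j in((-1,-1),(1,-1),(1,1),(-1,1))])
def crop(img,cam,f=5,h=50,draw=True,alpha=28):
    O,x,y,z=hpose(s,alpha,.003);v=cv2.resize(img,None,fx=f,fy=f,interpolation=cv2.INTER_CUBIC);v=cv2.convertScaleAbs(v,alpha=1.8,beta=15)
    for B,col in((box(O,x,y,z,.018,.018,0,.034),(0,255,0)),(box(O,x,y,z,.05,.01,.034,.062),(0,0,255))):
        P=((proj(B,*cam)+.5)*f).astype(np.int32)
        for a in(P[:4],P[4:]): cv2.polylines(v,[a],True,col,1)
    P=((proj(np.array([seat,seat+.03*N]),*cam)+.5)*f).astype(int);cv2.line(v,tuple(map(int,P[0])),tuple(map(int,P[1])),(255,0,255),2)
    u=(proj(O,*cam)*f).astype(int);H=195
    return v[u[1]-H:u[1]+H,u[0]-H:u[0]+H]
cv2.imwrite("pics/o.png",np.hstack([crop(sc,cams["scene"]),crop(w,cal("wrist"),f=2)]))
E
```

```text
[0.64996372 0.13572626 0.39124359] [[-0.963, -0.27, -0.001], [-0.27, 0.963, -0.0], [0.001, -0.0, -1.0]] [ 0.96778062 -0.24509075 -1.41040261] 22.65
```

View pics/o.png

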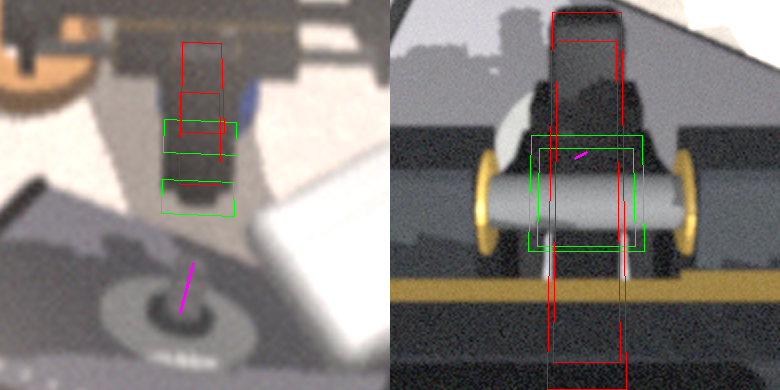

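Run:
```python
from h import *
s=sense()
for c in("wrist","scene","top"):
    img=eyes.capture(c);cam=cal(c);ds=eyes.outline_of(c,"handle")
    print(c,[(round(d["conf"],2),int(np.sum(d["mask"]))) for d in ds])
    if not ds: continue
    m=np.array(ds[0]["mask"]);np.save("m_%s.npy"%c,m);cv2.imwrite("pics/r_%s.png"%c,img)
    ys=np.nonzero(m.any(1))[0]
    print([(int(y),int(np.nonzero(m[y])[0][0]),int(np.nonzero(m[y])[0][-1])) for y in ys[::4 if c=="wrist" else 2]])
    for al in(-10,0,10,20,28,36):
        O,x,y,z=hpose(s,al,.003);out=[]
        for ax,ay,z0,z1 in((.018,.018,0,.034),(.05,.01,.034,.062)):
            B=np.array([O+i*ax*x+j*ay*y+k*z for k in(z0,z1) for i in(-1,1) for j in(-1,1)])
            P=proj(B,*cam);out+=[P.min(0).round(0).tolist(),P.max(0).round(0).tolist()]
        e=proj(np.array([O+.05*x+.062*z,O+.018*x+.034*z,O+.018*x,O-.05*x+.062*z]),*cam).round(0).tolist()
        print(al,"hub",out[:2],"bar",out[2:],e)
```

```text
wrist [(0.63, 4445)]
[(173, 275, 289), (177, 261, 294), (181, 260, 296), (185, 259, 297), (189, 259, 297), (193, 259, 296), (197, 259, 296), (201, 259, 296), (205, 259, 296), (209, 258, 298), (213, 253, 303), (217, 251, 304), (221, 250, 305), (225, 249, 306), (229, 249, 306), (233, 251, 305), (237, 258, 297), (241, 260, 296), (245, 260, 296), (249, 260, 295), (253, 260, 295), (283, 280, 288), (287, 261, 295), (291, 261, 295), (295, 261, 295), (299, 260, 294), (303, 261, 294), (307, 261, 294)]
-10 hub [[247.0, 199.0], [306.0, 269.0]] bar [[256.0, 169.0], [298.0, 338.0]] [[277.0, 186.0], [277.0, 220.0], [277.0, 199.0], [277.0, 338.0]]
0 hub [[248.0, 210.0], [306.0, 276.0]] bar [[257.0, 172.0], [297.0, 348.0]] [[277.0, 179.0], [277.0, 223.0], [277.0, 210.0], [277.0, 348.0]]
10 hub [[248.0, 222.0], [305.0, 283.0]] bar [[258.0, 175.0], [296.0, 356.0]] [[277.0, 175.0], [277.0, 228.0], [277.0, 222.0], [277.0, 356.0]]
20 hub [[248.0, 233.0], [305.0, 290.0]] bar [[258.0, 175.0], [296.0, 362.0]] [[277.0, 175.0], [277.0, 233.0], [277.0, 234.0], [277.0, 362.0]]
28 hub [[248.0, 237.0], [306.0, 29
[... 1778 characters left out ...]
209.0, 146.0], [236.0, 174.0]] bar [[206.0, 126.0], [234.0, 187.0]] [[226.0, 183.0], [224.0, 168.0], [227.0, 171.0], [212.0, 128.0]]
10 hub [[208.0, 144.0], [235.0, 169.0]] bar [[205.0, 126.0], [234.0, 186.0]] [[227.0, 184.0], [224.0, 166.0], [226.0, 167.0], [211.0, 128.0]]
20 hub [[208.0, 141.0], [234.0, 167.0]] bar [[205.0, 126.0], [234.0, 186.0]] [[228.0, 184.0], [223.0, 165.0], [224.0, 162.0], [210.0, 129.0]]
28 hub [[207.0, 137.0], [233.0, 165.0]] bar [[205.0, 125.0], [233.0, 185.0]] [[228.0, 184.0], [223.0, 163.0], [223.0, 158.0], [210.0, 130.0]]
36 hub [[206.0, 134.0], [232.0, 164.0]] bar [[205.0, 125.0], [234.0, 185.0]] [[228.0, 183.0], [222.0, 161.0], [222.0, 154.0], [211.0, 132.0]]
```

The handle held its angle and just slid (α≈0). I'll pivot it against the shaft itself: engage the bore on the shaft tip upright, then swing it over.

Call:
{"op": "jog_arm", "data": {"increments": [[-0.8,-0.05,0.5,0],[-0.78,-0.06,0.5,0],[0,0,0.5,0],[0,0,0,0],[0,0,0,0]]}}

```text
time_s: 23.55
tcp_pos: [0.6807, 0.1419, 0.3614]
ee_rot: [[-0.963, -0.27, -0.001], [-0.27, 0.963, -0.001], [0.001, -0.0, -1.0]]
wrist_force: [-0.2, -0.4, -2.4]
gripper_width: 0.224
gripper_force: 30.0
```

Call:
{"op": "jog_arm", "data": {"increments": [[0,0,0.35,0],[0,0,0.2,0],[0,0,0.2,0],[0,0,0,0]]}}

```text
time_s: 23.95
tcp_pos: [0.6807, 0.1421, 0.3458]
ee_rot: [[-0.963, -0.27, -0.001], [-0.27, 0.963, -0.0], [0.001, 0.0, -1.0]]
wrist_force: [-0.1, 0.0, -1.4]
gripper_width: 0.231
gripper_force: 30.0
```

Call:
{"op": "jog_arm", "data": {"increments": [[0,0,0.1,0],[0,0,0.1,0],[0,0,0.1,0],[0,0,0,0]]}}

```text
time_s: 24.35
tcp_pos: [0.681, 0.1426, 0.3407]
ee_rot: [[-0.963, -0.27, 0.001], [-0.27, 0.963, 0.001], [-0.001, 0.001, -1.0]]
wrist_force: [-0.0, 1.7, -1.9]
gripper_width: 0.228
gripper_force: 30.0
```

Call:
{"op": "jog_arm", "data": {"increments": [[-0.02,0.04,0.1,0],[-0.02,0.04,0.1,0],[0,0,0,0]]}}

```text
time_s: 24.65
tcp_pos: [0.6812, 0.1439, 0.3361]
ee_rot: [[-0.963, -0.27, -0.001], [-0.27, 0.963, -0.0], [0.001, -0.0, -1.0]]
wrist_force: [-1.4, 1.3, -1.8]
gripper_width: 0.228
gripper_force: 30.0
```

Call:
{"op": "jog_arm", "data": {"increments": [[0.15,0,0.02,0],[0.15,0,0.02,0],[0.15,0,0.03,0],[0.15,0,0.04,0],[0,0,0,0]]}}

```text
time_s: 25.15
tcp_pos: [0.6711, 0.1409, 0.3357]
ee_rot: [[-0.963, -0.27, 0.008], [-0.27, 0.963, 0.002], [-0.008, 0.0, -1.0]]
wrist_force: [5.7, 1.6, -1.7]
gripper_width: 0.228
gripper_force: 30.0
```

Call:
{"op": "jog_arm", "data": {"increments": [[0.15,0,0.05,0],[0.15,0,0.06,0],[0.15,0,0.07,0],[0.15,0,0.07,0],[0,0,0,0]]}}

```text
time_s: 25.65
tcp_pos: [0.6597, 0.1377, 0.3308]
ee_rot: [[-0.963, -0.27, 0.008], [-0.27, 0.963, 0.002], [-0.009, -0.0, -1.0]]
wrist_force: [5.1, 1.5, -1.0]
gripper_width: 0.229
gripper_force: 30.0
```

Call:
{"op": "jog_arm", "data": {"increments": [[0.15,0,0.09,0],[0.15,0,0.1,0],[0,0,0,0]]}}

```text
time_s: 25.95
tcp_pos: [0.6541, 0.1361, 0.3273]
ee_rot: [[-0.963, -0.271, 0.009], [-0.271, 0.963, 0.002], [-0.01, -0.0, -1.0]]
wrist_force: [5.2, 3.0, -1.4]
gripper_width: 0.229
gripper_force: 30.0
```

Run:
```python
from h import *
s=sense();print(s["tcp_pos"],s["wrist_force"])
seat=np.array([.6955,.1424,.0905])
for c in("wrist","scene"):
    img=eyes.capture(c);cam=cal(c);ds=eyes.outline_of(c,"handle")
    cv2.imwrite("pics/s_%s.png"%c,img)
    if ds:
        m=np.array(ds[0]["mask"]);ys=np.nonzero(m.any(1))[0]
        print(c,ds[0]["conf"],[(int(y),int(np.nonzero(m[y])[0][0]),int(np.nonzero(m[y])[0][-1])) for y in ys[::4 if c=="wrist" else 2]])
    for al in(0,10,20,28,36):
        O,x,y,z=hpose(s,al,.003)
        e=proj(np.array([O+.05*x+.062*z,O+.018*x+.034*z,O+.018*x,O-.05*x+.062*z,O-.05*x+.034*z]),*cam).round(0).tolist()
        d=O-seat;print(al,e,"depth along N",round(d@N,4),"off",(d-(d@N)*N).round(4))
```

```text
[0.65414529 0.13608371 0.32734407] [ 5.22522383  2.98770107 -1.44504695]
wrist 0.93 [(182, 275, 289), (186, 262, 293), (190, 262, 293), (194, 261, 293), (198, 261, 293), (202, 261, 293), (206, 260, 294), (210, 260, 294), (214, 260, 293), (218, 260, 293), (222, 260, 294), (226, 260, 294), (230, 260, 295), (234, 260, 295), (238, 260, 295), (242, 260, 295), (246, 260, 294), (250, 260, 294), (254, 261, 294), (285, 261, 295), (289, 259, 297), (293, 259, 297), (297, 259, 296), (301, 261, 296), (305, 261, 296), (309, 271, 295)]
0 [[277.0, 176.0], [277.0, 221.0], [277.0, 207.0], [277.0, 346.0], [277.0, 316.0]] depth along N 0.0273 off [-0.0249 -0.0072 -0.0138]
10 [[277.0, 172.0], [277.0, 225.0], [277.0, 219.0], [277.0, 354.0], [277.0, 329.0]] depth along N 0.0243 off [-0.0175 -0.0045 -0.0097]
20 [[277.0, 171.0], [277.0, 230.0], [277.0, 231.0], [277.0, 360.0], [277.0, 340.0]] depth along N 0.0228 off [-0.0097 -0.002  -0.0054]
28 [[277.0, 173.0], [277.0, 235.0], [277.0, 241.0], [277.0, 362.0], [277.0, 349.0]] depth along N 0.0227 off [-0.0034 -0.0002 -0.0019]
36 [[277.0, 175.0], [277.0, 239.0]
[... 335 characters left out ...]
, 305, 318), (268, 305, 317)]
0 [[313.0, 228.0], [312.0, 244.0], [312.0, 252.0], [312.0, 261.0], [312.0, 267.0]] depth along N 0.0273 off [-0.0249 -0.0072 -0.0138]
10 [[313.0, 230.0], [312.0, 246.0], [312.0, 255.0], [312.0, 258.0], [312.0, 266.0]] depth along N 0.0243 off [-0.0175 -0.0045 -0.0097]
20 [[313.0, 232.0], [312.0, 248.0], [312.0, 258.0], [313.0, 255.0], [312.0, 264.0]] depth along N 0.0228 off [-0.0097 -0.002  -0.0054]
28 [[312.0, 234.0], [312.0, 249.0], [312.0, 260.0], [313.0, 252.0], [312.0, 262.0]] depth along N 0.0227 off [-0.0034 -0.0002 -0.0019]
36 [[312.0, 236.0], [312.0, 250.0], [312.0, 262.0], [313.0, 249.0], [312.0, 260.0]] depth along N 0.0237 off [0.003  0.0013 0.0016]
```

Call:
{"op": "jog_arm", "data": {"increments": [[-0.07,0,0.13,0],[-0.07,0,0.13,0],[-0.07,0,0.13,0],[0,0,0,0]]}}

```text
time_s: 26.55
tcp_pos: [0.6568, 0.1367, 0.3212]
ee_rot: [[-0.963, -0.271, 0.003], [-0.271, 0.963, -0.001], [-0.003, -0.002, -1.0]]
wrist_force: [-1.7, 0.4, 9.9]
gripper_width: 0.23
gripper_force: 30.0
```

Call:
{"op": "jog_arm", "data": {"increments": [[-0.07,0,0.13,0],[-0.07,0,0.13,0],[-0.07,0,0.13,0],[0,0,0,0]]}}

```text
time_s: 26.95
tcp_pos: [0.6592, 0.1376, 0.3166]
ee_rot: [[-0.962, -0.272, -0.001], [-0.272, 0.962, -0.003], [0.001, -0.003, -1.0]]
wrist_force: [-12.3, 1.2, 23.6]
gripper_width: 0.223
gripper_force: 30.0
```

Call:
{"op": "jog_arm", "data": {"increments": [[0.05,0,-0.13,0],[0,0,0,0],[0,0,0,0]], "grip": 30}}

```text
time_s: 27.25
tcp_pos: [0.6592, 0.1374, 0.3117]
ee_rot: [[-0.963, -0.269, -0.002], [-0.269, 0.963, -0.001], [0.002, -0.0, -1.0]]
wrist_force: [-0.8, -0.6, 1.1]
gripper_width: 0.33
gripper_force: 0.1
```

Run:
```python
from h import *
s=sense();print(s["tcp_pos"],s["wrist_force"],s["gripper_width"])
seat=np.array([.6955,.1424,.0905])
E1=lambda th:np.cos(np.radians(th))*YM+np.sin(np.radians(th))*S
for c in("wrist","scene","top"):
    img=eyes.capture(c);cam=cal(c);ds=eyes.outline_of(c,"handle");cv2.imwrite("pics/t_%s.png"%c,img)
    if ds:
        m=np.array(ds[0]["mask"]);ys=np.nonzero(m.any(1))[0]
        print(c,ds[0]["conf"],[(int(y),int(np.nonzero(m[y])[0][0]),int(np.nonzero(m[y])[0][-1])) for y in ys[::6 if c=="wrist" else 3]])
    for dep in(0,.01,.02):
        O=seat+dep*N;x=-E1(63.8)
        B=[O+i*.05*x+j*.01*E1(-26.2)+.062*N for i,j in((1,-1),(1,1),(-1,1),(-1,-1))]
        print(dep,proj(np.array(B),*cam).round(0).tolist())
```

```text
[0.65917658 0.13739459 0.31174762] [-0.7919008  -0.57489219  1.07015113] 0.33015067199022363
wrist 0.65 [(181, 278, 288), (187, 258, 291), (193, 258, 292), (199, 258, 293), (205, 257, 294), (211, 258, 294), (217, 258, 295), (223, 259, 297), (229, 260, 298), (235, 261, 298), (241, 261, 301), (247, 254, 302), (253, 254, 301), (286, 252, 305), (292, 252, 307), (298, 253, 307), (304, 254, 307), (310, 269, 274)]
0 [[264.0, 191.0], [296.0, 190.0], [319.0, 371.0], [282.0, 378.0]]
0.01 [[266.0, 186.0], [301.0, 185.0], [325.0, 377.0], [286.0, 385.0]]
0.02 [[269.0, 180.0], [306.0, 179.0], [333.0, 384.0], [291.0, 392.0]]
scene 0.84 [(245, 310, 313), (248, 308, 316), (251, 308, 317), (254, 307, 318), (257, 305, 319), (260, 304, 319), (263, 304, 319), (266, 304, 319), (269, 304, 318), (272, 308, 317)]
0 [[309.0, 241.0], [317.0, 243.0], [321.0, 262.0], [313.0, 261.0]]
0.01 [[310.0, 238.0], [317.0, 239.0], [322.0, 259.0], [314.0, 258.0]]
0.02 [[311.0, 235.0], [318.0, 236.0], [323.0, 255.0], [315.0, 254.0]]
top 0.74 [(169, 231, 233), (172, 225, 237), (175, 225, 237), (178, 226, 237), (181, 228, 236)]
0 [[235.0, 179.0], [226.0, 182.0], [205.0, 136.0], [215.0, 132.0]]
0.01 [[235.0, 181.0], [225.0, 184.0], [204.0, 137.0], [214.0, 134.0]]
0.02 [[234.0, 183.0], [224.0, 186.0], [203.0, 139.0], [212.0, 135.0]]
```

Call:
{"op": "jog_arm", "data": {"increments": [[-0.25,0,-0.2,0],[-0.25,0,0.05,0],[-0.05,0,0.1,0],[-0.08,0,0.15,0],[-0.1,0,0.17,0],[0,0,0,0]]}}

```text
time_s: 28.15
tcp_pos: [0.6744, 0.1414, 0.3086]
ee_rot: [[-0.963, -0.27, 0.003], [-0.27, 0.963, -0.001], [-0.002, -0.002, -1.0]]
wrist_force: [0.7, -1.0, 4.9]
gripper_width: 0.344
gripper_force: 6.1
```

Call:
{"op": "jog_arm", "data": {"increments": [[-0.08,0,0.15,0],[-0.08,0,0.15,0],[0,0,0,0]]}}

```text
time_s: 28.45
tcp_pos: [0.6773, 0.1423, 0.3059]
ee_rot: [[-0.963, -0.271, 0.004], [-0.271, 0.963, -0.001], [-0.004, -0.003, -1.0]]
wrist_force: [-4.5, -0.8, 14.6]
gripper_width: 0.347
gripper_force: 15.8
```

Call:
{"op": "jog_arm", "data": {"increments": [[0,0,-0.3,0],[0,0,-0.5,0],[0,0,-1,0],[0,0,-1,0],[0,0,-0.5,0]], "grip": 60}}

```text
time_s: 28.95
tcp_pos: [0.6771, 0.1427, 0.3689]
ee_rot: [[-0.963, -0.27, 0.002], [-0.27, 0.963, 0.001], [-0.003, 0.0, -1.0]]
wrist_force: [-0.8, -0.2, 0.7]
gripper_width: 0.662
gripper_force: 0.0
```

```bash
cat > chk.py <<'E'
from h import *
from scipy.optimize import least_squares
s=sense();print(s["tcp_pos"],s["wrist_force"],s["gripper_width"],s["time_s"])
seat=np.array([.6955,.1424,.0905])
E1=lambda th:np.cos(np.radians(th))*YM+np.sin(np.radians(th))*S
for c in("wrist","scene","top"):
    img=eyes.capture(c);cam=cal(c);ds=eyes.outline_of(c,"handle");cv2.imwrite("pics/t_%s.png"%c,img)
    if ds:
        m=np.array(ds[0]["mask"]);ys=np.nonzero(m.any(1))[0]
        print(c,ds[0]["conf"],[(int(y),int(np.nonzero(m[y])[0][0]),int(np.nonzero(m[y])[0][-1])) for y in ys[::6 if c=="wrist" else 3]])
    for dep in(0,.008):
        O=seat+dep*N;x=-E1(63.8)
        B=[O+i*.05*x+j*.01*E1(-26.2)+.062*N for i,j in((1,-1),(1,1),(-1,1),(-1,-1))]
        print(dep,proj(np.array(B),*cam).round(0).tolist())
E
python3 chk.py
python3 - <<'E'
import cv2,numpy as np
a=cv2.imread("pics/t_wrist.png")[130:400,160:420];b=cv2.imread("pics/t_scene.png")[215:305,265:355]
cv2.imwrite("pics/v10.png",cv2.convertScaleAbs(np.hstack([cv2.resize(a,(400,415)),cv2.resize(b,(390,415),interpolation=2)]),alpha=2,beta=15))
E
```

```text
[0.67709055 0.14268462 0.36893477] [-0.80723547 -0.20384331  0.73070721] 0.6622722641028702 28.95
wrist 0.62 [(149, 276, 279), (155, 270, 295), (161, 268, 296), (167, 267, 296), (173, 267, 297), (179, 267, 297), (185, 268, 298), (191, 268, 298), (197, 269, 299), (203, 256, 300), (209, 254, 301), (215, 254, 301), (221, 254, 302), (227, 255, 302), (233, 255, 303), (239, 255, 303), (245, 256, 304), (251, 272, 304), (257, 294, 305)]
0 [[266.0, 151.0], [292.0, 151.0], [308.0, 282.0], [280.0, 285.0]]
0.008 [[268.0, 147.0], [294.0, 146.0], [311.0, 282.0], [282.0, 286.0]]
scene 0.84 [(244, 311, 315), (247, 310, 316), (250, 309, 317), (253, 309, 318), (256, 307, 319), (259, 305, 320), (262, 304, 320), (265, 304, 320), (268, 303, 319), (271, 304, 318), (274, 306, 317)]
0 [[309.0, 241.0], [317.0, 243.0], [321.0, 262.0], [313.0, 261.0]]
0.008 [[310.0, 239.0], [317.0, 240.0], [322.0, 259.0], [314.0, 258.0]]
top 0.78 [(151, 232, 235), (154, 224, 236), (157, 217, 236), (160, 218, 234), (163, 220, 232), (166, 221, 233), (169, 222, 234), (172, 223, 235), (175, 224, 235), (178, 225, 234)]
0 [[235.0, 179.0], [226.0, 182.0], [205.0, 136.0], [215.0, 132.0]]
0.008 [[235.0, 181.0], [226.0, 184.0], [204.0, 137.0], [214.0, 133.0]]
```

Call:
{"op": "jog_arm", "data": {"increments": [[0.68,0.27,0.3,0],[0.68,0.27,0.3,0],[0,0,0,0],[0,0,0,0],[0,0,0,0],[0,0,0,0],[0,0,0,0],[0,0,0.3,0],[0,0,0.35,0],[0,0,0,0]], "grip": 0}}

```text
time_s: 30.25
tcp_pos: [0.6473, 0.1455, 0.3403]
ee_rot: [[-0.963, -0.269, -0.003], [-0.269, 0.963, -0.001], [0.003, -0.0, -1.0]]
wrist_force: [0.4, -1.0, 0.4]
gripper_width: 0.003
gripper_force: 0.0
```

Call:
{"op": "jog_arm", "data": {"increments": [[-0.2,0.04,0.35,0],[-0.15,0.03,0.26,0],[-0.1,0.02,0.17,0],[-0.1,0.02,0.17,0],[0,0,0,0]]}}

```text
time_s: 30.75
tcp_pos: [0.6577, 0.1504, 0.3275]
ee_rot: [[-0.963, -0.271, 0.001], [-0.271, 0.963, -0.002], [-0.001, -0.003, -1.0]]
wrist_force: [-7.5, -0.8, 14.6]
gripper_width: 0.004
gripper_force: 8.3
```

Call:
{"op": "jog_arm", "data": {"increments": [[-0.08,0,0.13,0],[-0.06,0,0.1,0],[0,0,0,0]]}}

```text
time_s: 31.05
tcp_pos: [0.6587, 0.1507, 0.327]
ee_rot: [[-0.962, -0.272, -0.001], [-0.272, 0.962, -0.004], [0.002, -0.004, -1.0]]
wrist_force: [-18.2, -1.7, 31.6]
gripper_width: 0.001
gripper_force: 17.8
```

Call:
{"op": "jog_arm", "data": {"increments": [[0,0,-1,0],[0.5,-0.78,-1,0],[0.5,-0.78,0,0],[0.5,-0.78,0,0],[0,0,0,0]]}}

```text
time_s: 31.55
tcp_pos: [0.6431, 0.0958, 0.3573]
ee_rot: [[-0.964, -0.267, -0.003], [-0.267, 0.964, -0.001], [0.003, 0.0, -1.0]]
wrist_force: [1.1, -0.0, 0.2]
gripper_width: 0.005
gripper_force: 0.0
```

```bash
python3 chk.py
python3 - <<'E'
import cv2,numpy as np
a=cv2.imread("pics/t_wrist.png")[130:400,230:490];b=cv2.imread("pics/t_scene.png")[215:305,265:355]
cv2.imwrite("pics/v10.png",cv2.convertScaleAbs(np.hstack([cv2.resize(a,(400,415)),cv2.resize(b,(390,415),interpolation=2)]),alpha=2,beta=15))
E
```

```text
[0.64309716 0.09579866 0.35726373] [ 1.12099153 -0.01232223  0.20577359] 0.00488517465725891 31.55
wrist 0.59 [(211, 331, 336), (217, 311, 339), (223, 308, 340), (229, 309, 341)]
0 [[312.0, 214.0], [337.0, 213.0], [358.0, 351.0], [331.0, 356.0]]
0.008 [[316.0, 212.0], [341.0, 210.0], [364.0, 354.0], [336.0, 359.0]]
scene 0.88 [(243, 311, 315), (246, 310, 317), (249, 309, 318), (252, 309, 318), (255, 309, 319), (258, 306, 320), (261, 305, 320), (264, 304, 320), (267, 303, 320), (270, 304, 319), (273, 304, 318)]
0 [[309.0, 241.0], [317.0, 243.0], [321.0, 262.0], [313.0, 261.0]]
0.008 [[310.0, 239.0], [317.0, 240.0], [322.0, 259.0], [314.0, 258.0]]
0 [[235.0, 179.0], [226.0, 182.0], [205.0, 136.0], [215.0, 132.0]]
0.008 [[235.0, 181.0], [226.0, 184.0], [204.0, 137.0], [214.0, 133.0]]
```

View pics/v10.png

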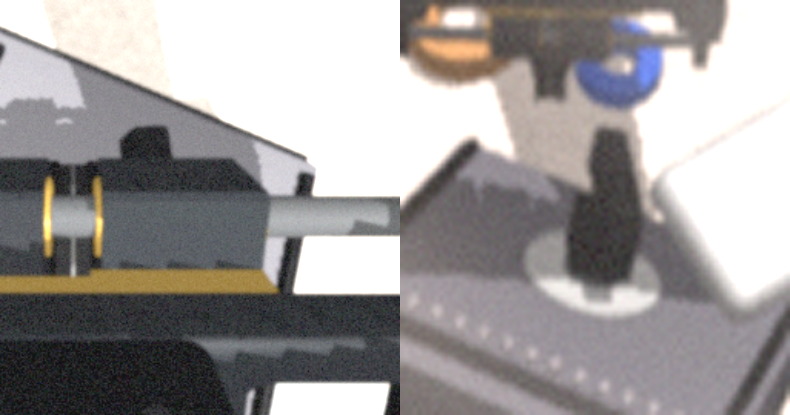

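The handle is home: in the scene crop at right, the hub is down on the disc at (605,275). Lowering beside the lower bar end and pushing it +y (clockwise).

Call:
{"op": "jog_arm", "data": {"increments": [[0,0,1,0],[0,0,1,0],[0,0,1,0],[0,0,0.45,0],[-0.13,0.48,0,0],[-0.13,0.48,0,0],[-0.13,0.48,0,0],[0,0,0,0]]}}

```text
time_s: 32.65
tcp_pos: [0.6428, 0.127, 0.2892]
ee_rot: [[-0.963, -0.27, -0.006], [-0.27, 0.963, -0.006], [0.008, -0.004, -1.0]]
wrist_force: [-1.0, -9.0, -2.9]
gripper_width: 0.006
gripper_force: 4.7
```

Call:
{"op": "jog_arm", "data": {"increments": [[-0.13,0.48,0,0],[-0.13,0.48,0,0],[-0.13,0.48,0,0],[0,0,0,0],[0,0,0,0]]}}

```text
time_s: 33.15
tcp_pos: [0.6412, 0.1561, 0.2891]
ee_rot: [[-0.963, -0.269, -0.011], [-0.269, 0.963, -0.007], [0.013, -0.004, -1.0]]
wrist_force: [-7.0, -10.3, 0.5]
gripper_width: 0.004
gripper_force: 5.4
```

Run:
```python
from h import *
seat=np.array([.6955,.1424,.0905])
E1=lambda th:np.cos(np.radians(th))*YM+np.sin(np.radians(th))*S
eyes.capture("scene");cam=cal("scene");d=eyes.outline_of("scene","handle")[0];m=np.array(d["mask"])
c=np.argwhere(m)[:,::-1].astype(np.float32);(_,_),(a,b),_=cv2.minAreaRect(c);v=cv2.fitLine(c,2,0,.01,.01).ravel();print("mask axis",np.degrees(np.arctan2(v[1],v[0])),d["conf"],m.sum())
M=cv2.fillPoly
for sh in(0,.5,.8,1.,1.2):
    x=-E1(63.8+np.degrees(sh));y=np.cross(N,x);im=np.zeros((420,560),np.uint8)
    for ax,ay,z0,z1 in((.018,.018,0,.034),(.05,.01,.034,.062)):
        B=np.array([seat+i*ax*x+j*ay*y+k*N for k in(z0,z1) for i in(-1,1) for j in(-1,1)])
        cv2.fillConvexPoly(im,cv2.convexHull(proj(B,*cam).round().astype(np.int32)),1)
    print(sh,"IoU",round((im.astype(bool)&m).sum()/(im.astype(bool)|m).sum(),3))
```

```text
Traceback (most recent call last):
IndexError: list index out of range
```

Call:
{"op": "jog_arm", "data": {"increments": [[0.13,-0.48,0,0],[0.2,-0.96,0,0],[0.2,-0.96,-0.3,0],[0,0,-1,0],[0,0,-1,0],[0,0,-1,0],[0.3,-0.9,-1,0],[0.3,-0.9,0,0],[0.3,-0.9,0,0]]}}

```text
time_s: 34.15
tcp_pos: [0.6434, 0.0505, 0.3765]
ee_rot: [[-0.963, -0.269, 0.002], [-0.269, 0.963, 0.001], [-0.002, 0.0, -1.0]]
wrist_force: [-0.7, -0.2, -0.5]
gripper_width: 0.006
gripper_force: 0.0
```

```bash
cat > t.py <<'E'
from h import *
seat=np.array([.6955,.1424,.0905])
E1=lambda th:np.cos(np.radians(th))*YM+np.sin(np.radians(th))*S
for c in("scene","top"):
  eyes.capture(c);cam=cal(c);ds=eyes.outline_of(c,"handle")
  if not ds: print(c,"none");continue
  m=np.array(ds[0]["mask"]);print(c,ds[0]["conf"],m.sum())
  for sh in(0,.3,.5,.8,1.,1.1,1.2,1.3):
    x=-E1(63.8+np.degrees(sh));y=np.cross(N,x);r_=[]
    for dep in (0,.004,.008):
      im=np.zeros((420,560),np.uint8)
      for ax,ay,z0,z1 in((.018,.018,0,.034),(.05,.01,.034,.062)):
        B=np.array([seat+i*ax*x+j*ay*y+(k+dep)*N for k in(z0,z1) for i in(-1,1) for j in(-1,1)])
        cv2.fillConvexPoly(im,cv2.convexHull(proj(B,*cam).round().astype(np.int32)),1)
      r_.append(round((im.astype(bool)&m).sum()/(im.astype(bool)|m).sum(),3))
    print(sh,"IoU",r_)
for n in ("roll","star_knob","pen_pot","clip_box","stapler","drum"):print(n,[np.round(d["centre"],3).tolist() for d in eyes.spot_in("top",n)[:3]])
print(sense()["tcp_pos"],sense()["wrist_force"],sense()["time_s"])
E
python3 t.py
```

```text
scene 0.66 568
0 IoU [np.float64(0.579), np.float64(0.598), np.float64(0.582)]
0.3 IoU [np.float64(0.527), np.float64(0.55), np.float64(0.527)]
0.5 IoU [np.float64(0.637), np.float64(0.648), np.float64(0.612)]
0.8 IoU [np.float64(0.699), np.float64(0.713), np.float64(0.7)]
1.0 IoU [np.float64(0.736), np.float64(0.743), np.float64(0.701)]
1.1 IoU [np.float64(0.729), np.float64(0.734), np.float64(0.68)]
1.2 IoU [np.float64(0.725), np.float64(0.707), np.float64(0.659)]
1.3 IoU [np.float64(0.714), np.float64(0.691), np.float64(0.638)]
top none
roll [[0.506, 0.109, 0.021], [0.665, -0.096, 0.02], [0.503, -0.003, 0.026]]
star_knob [[0.45, -0.333, 0.046]]
pen_pot [[0.453, -0.155, 0.059], [0.666, -0.097, 0.016]]
clip_box [[0.615, -0.211, -0.001]]
stapler [[0.387, 0.024, 0.04]]
drum [[0.491, 0.471, 0.084]]
[0.64363005 0.05255641 0.37515886] [ 1.12550204 -0.28899443  0.26909795] 34.65
```

Call:
{"op": "jog_arm", "data": {"increments": [[-0.9,0,-0.3,0],[-0.9,0,-0.3,0],[-0.9,0,-0.3,0],[-0.9,0,-0.3,0],[-0.9,0,0,0],[0,0,0,0],[0,0,0,0]]}}

```text
time_s: 35.35
tcp_pos: [0.7301, 0.0767, 0.3986]
ee_rot: [[-0.963, -0.27, -0.002], [-0.27, 0.963, -0.0], [0.002, 0.0, -1.0]]
wrist_force: [-0.9, 0.1, -0.3]
gripper_width: 0.003
gripper_force: 0.0
```

```bash
cat > t2.py <<'E'
from h import *
from scipy.optimize import minimize
seat=np.array([.6955,.1424,.0905])
E1=lambda th:np.cos(np.radians(th))*YM+np.sin(np.radians(th))*S
w=eyes.capture("wrist");cam=cal("wrist");ds=eyes.outline_of("wrist","handle")
print(sense()["tcp_pos"],[(d["conf"],int(np.sum(d["mask"]))) for d in ds])
m=np.array(ds[0]["mask"]);ys,xs=np.nonzero(m);print(xs.min(),xs.max(),ys.min(),ys.max())
def iou(q):
    sh,dep,t1,t2,a,b=q
    z=N+t1*S+t2*YM;z=z/np.linalg.norm(z);x=-E1(63.8+np.degrees(sh));x=x-x@z*z;x/=np.linalg.norm(x);y=np.cross(z,x);im=np.zeros((420,560),np.uint8)
    O=seat+a*S+b*YM
    for ax,ay,z0,z1 in((.018,.018,0,.034),(.05,.01,.034,.062)):
        B=np.array([O+i*ax*x+j*ay*y+k*z+dep*N for k in(z0,z1) for i in(-1,1) for j in(-1,1)])
        cv2.fillConvexPoly(im,cv2.convexHull((proj(B,*cam)*16+8).round().astype(np.int32)),1,shift=4)
    return (im.astype(bool)&m).sum()/(im.astype(bool)|m).sum()
for sh in(.8,.9,1.,1.1,1.2,1.3):
    print(sh,[round(max(iou((sh,dep,0,0,a,b)) for a in(-.003,-.0015,0,.0015,.003) for b in(-.003,-.0015,0,.0015,.003)),3) for dep in(0,.003,.006,.01)])
E
python3 t2.py
```

```text
[0.72965535 0.07636488 0.39938335] [(0.78, 3779), (0.25, 1902)]
317 432 140 209
0.8 [np.float64(0.511), np.float64(0.506), np.float64(0.505), np.float64(0.501)]
0.9 [np.float64(0.566), np.float64(0.564), np.float64(0.561), np.float64(0.552)]
1.0 [np.float64(0.647), np.float64(0.644), np.float64(0.636), np.float64(0.63)]
1.1 [np.float64(0.739), np.float64(0.736), np.float64(0.728), np.float64(0.713)]
1.2 [np.float64(0.856), np.float64(0.85), np.float64(0.837), np.float64(0.818)]
1.3 [np.float64(0.895), np.float64(0.875), np.float64(0.851), np.float64(0.819)]
```

Call:
{"op": "jog_arm", "data": {"increments": [[0.61,0.89,0,0],[0.61,0.89,0,0],[0.61,0.89,0,0],[0.61,0.89,0,0],[0.61,0.89,0,0],[0,0,1,0],[0,0,1,0],[0,0,0.7,0],[0,0,0,0]]}}

```text
time_s: 36.35
tcp_pos: [0.6466, 0.1452, 0.3434]
ee_rot: [[-0.963, -0.27, -0.004], [-0.27, 0.963, -0.002], [0.005, -0.0, -1.0]]
wrist_force: [-0.3, -0.6, -0.2]
gripper_width: 0.005
gripper_force: 0.0
```

Call:
{"op": "jog_arm", "data": {"increments": [[-0.2,0,0.35,0],[-0.15,0,0.26,0],[-0.15,0,0.26,0],[-0.1,0,0.17,0],[0,0,0,0]]}}

```text
time_s: 36.85
tcp_pos: [0.6587, 0.1486, 0.3282]
ee_rot: [[-0.963, -0.271, -0.001], [-0.271, 0.963, -0.002], [0.001, -0.002, -1.0]]
wrist_force: [-7.7, 0.1, 12.7]
gripper_width: -0.0
gripper_force: 7.3
```

Call:
{"op": "jog_arm", "data": {"increments": [[0.4,0,-0.7,0],[0.3,0,-1,0],[0.3,0,-1,0],[0.3,-0.5,-1,0],[0.3,-0.9,0,0],[0.3,-0.9,0,0],[0.3,-0.9,0,0],[0.3,-0.9,0,0],[0,0,0,0],[0,0,0,0]]}}

```text
time_s: 37.85
tcp_pos: [0.6331, 0.0553, 0.3981]
ee_rot: [[-0.963, -0.268, -0.001], [-0.268, 0.963, -0.0], [0.001, 0.0, -1.0]]
wrist_force: [0.4, 0.3, -0.0]
gripper_width: 0.007
gripper_force: 0.0
```

```bash
python3 t.py; python3 -c "
from station import r
print(r.finish_job())"
```

```text
scene 0.82 614
0 IoU [np.float64(0.571), np.float64(0.589), np.float64(0.571)]
0.3 IoU [np.float64(0.527), np.float64(0.545), np.float64(0.525)]
0.5 IoU [np.float64(0.64), np.float64(0.653), np.float64(0.615)]
0.8 IoU [np.float64(0.727), np.float64(0.741), np.float64(0.717)]
1.0 IoU [np.float64(0.762), np.float64(0.779), np.float64(0.723)]
1.1 IoU [np.float64(0.763), np.float64(0.776), np.float64(0.709)]
1.2 IoU [np.float64(0.771), np.float64(0.756), np.float64(0.692)]
1.3 IoU [np.float64(0.737), np.float64(0.737), np.float64(0.673)]
top none
roll [[0.503, -0.003, 0.031], [0.667, -0.097, 0.02], [0.504, 0.106, 0.022]]
star_knob [[0.45, -0.332, 0.049]]
pen_pot [[0.451, -0.155, 0.059]]
clip_box [[0.617, -0.209, -0.002]]
stapler [[0.391, 0.021, 0.04]]
drum []
[0.63300944 0.05668475 0.39873714] [ 0.29363875  0.41982229 -0.37944525] 38.35
the job is handed in; nothing more can be done
None
```

I handed the job in at about 38 s with the roll lying flat on the desk, the handle pushed home on the shaft and turned clockwise to about the 1.2 rad locked stop (read from camera fits), and the arm clear of everything; the hand-in returned no verdict.

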